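# Unlock the objective case with the key that fits

### The arm

A 6-joint arm with a two-finger parallel gripper is mounted at the origin on the work surface. World frame = base frame: x ahead of the robot, y to its left, z up, the work surface at z = 0. Lengths are in m, angles in rad, forces in N, time in s.
With the tool pointing down it reaches from about 0.375 to 0.975 m from the base axis. Payload 3.8 kg.
Tool frame: the origin (TCP) lies where the fingers leave the gripper's body, on its centre line; the fingertips stand 73 mm ahead of it and the grasp point (between the pads) lies 54 mm ahead of it; z points along the fingers, y is the line along which they close (so a half turn about z gives the same grasp; the last joint's range is limited). The gripper opens to 85 mm and grips with 20 to 120 N. Pads are 22 mm wide; open, the fingers measure 114 mm over their backs; the gripper's body (76 mm by 85 mm) begins 54 mm behind the grasp point. The pads swing forward as they close: fully open they stand 13 mm farther back than shut.
Start: joints at [-1.316, 0.264, 1.604, -0, 1.274, -0.037], TCP at [0.194, -0.646, 0.304] pointing down, gripper open.
Joint ranges: [-2.63, 2.63], [-0.94, 2.18], [0.31, 2.57], [-1.31, 4.45], [0, 2.66], [-2.55, 2.55]. Speed limits (rad/s): [2.57, 2.57, 3.14, 3.14, 3.14, 3.14].

### API

Orientations are given as a rotation vector (axis times angle).
In Python, from workcell import read_state, viewer, bot gives the robot as it stands.
- The arm moves only by the tool jog_arm, never from a script. Its argument "increments" is a list that holds one entry, the list of rows, each a list of 7 numbers: the shift along the tool's x, y, z in units of 30 mm (1.0 is 30 mm), then the turn, a rotation vector about the tool's x, y, z in units of 6 degrees (1.0 is 6 degrees), then the opening, from -1 (shut) to 1 (fully open). A call has exactly 5 rows; each row shifts and turns the commanded pose from where the row before left it, along the tool's axes as they then stand; what a row does not reach is not made up. A row lasts 1/12 s, in which the tool goes at most 41.7 mm and 7.16 degrees, less where a joint would pass 70% of its speed; a pose out of reach is approached as far as the arm can. A call is refused whole if a number of a shift passes 1 or a number of a turn 1, either way. A call with a gripper value outside its range is refused whole. The fingers move at their own pace and stop on an object; "force" is the grip in N (left out, the last holds). Time passes only in rows, so rows that do not move let the fingers close, or fill a call up. It gives the time, the measured TCP pose, the force, the opening and the grip force at its end, in the units of the state.
- read_state(): the state, without advancing time (a new reading comes with each control period).
- viewer.read_camera(name): name is "scene" or "top"; returns (picture, depth): 384x512x3 uint8, blue, green, red; 384x512 float32, m along the optical axis (not along the pixel's ray), 0 where there is no reading.
- viewer.camera_params(name): a dict with "fx", "fy", "cx", "cy" (pixels), "k1" (the pictures are not rectified: a ray, as slopes to the right and down, at radius r is drawn at 1 + k1 r^2 times it, then the intrinsics apply), "R" (3x3) and "t" (3): a world point X has camera coordinates R X + t. Camera axes: x right, y down, z forward; pixel columns grow to the right and rows downward; lengths in m; the calibration is good to about 2 mm. A picture is of the moment at which its call begins. camera_params takes no time and is no camera call.
- bot.finish_job(): hands the job in; it is judged then, once.
The state is a dict: "time": time; "q": joint angles; "joint_vel": joint speeds; "joint_torque": joint torques, N m; "tool_pos": TCP position; "tcp_rot": TCP orientation; "wrist_force": force on the tool from outside, world axes, zero at the start; "torque": the same for the moment, N m; "width": opening from 0.0 (shut) to 1.0 (fully open); "grip_force": force on a finger pad.
Only numpy, scipy, OpenCV 4.12 (cv2) and the standard library are available. Lean on these libraries where they do the work, as an engineer would, in place of code of your own. Each camera call takes 0.05 s, during which the arm holds its last target. There are 200 camera calls.

### The job

The grey instrument case on the microscope bench is locked by a cam lock with a straight slot on its lid. From the three keys in the rack take the one whose blade fits that slot and can turn it (each key has a head of the same shape as its blade), put it fully down into the slot and turn it counter-clockwise, seen from above, until the brass latch tongue has swung well clear of its catch, as far as it will easily go. Then draw the key straight out, leaving the latch open, and set the key aside in the round metal dish.

Things in the scene. Friction and masses are not known exactly. Their poses are not given: they have to be found in the camera images.
- flat_key: Steel key, 74 mm tall, in one of 3 holes of the rack (plate top 50 mm up, holes 85 mm apart), beside a cross-shaped key and a round blank of equal height. Origin: underside of its collar (48 dia, 6 thick), on the axis; z up. Head: bar 44 (x) by 12 mm (y), 6 to 48 mm above the origin; grip across the 12. Blade: 30 (x) by 10 mm (y), down to 26 mm below. A half turn about z looks the same. 0.12 kg.
- keyway (a point): Centre of the lock's slot, level with the top of its steel rotor (68 mm dia, top 77 mm above the bench, 32 mm above the lid). Slot: 42 mm along x, 20 mm along y, 28 mm deep, open from above; z up; turns with the rotor. Fully in, the key's collar rests on the rotor, its origin at this point. The key turns about 0.35 rad in the loose slot before it drives the rotor.
- cam (a joint): Turn of the rotor and its brass tongue (reaches 104 mm from the axis), rad: 0 to 0.12 when locked, tongue under its catch at the case's near end; grows counter-clockwise seen from above, stop at 1.0. Friction about 0.1 N m; stays where left. The case is 200 by 150 mm, 45 mm high, fixed.
- dish: Low round metal dish, fixed on the bench: 110 mm across the rim, 100 mm at the foot, 30 mm high, wall 4 mm, inner floor 5 mm above the bench. Origin: centre of its underside.

How it is judged:
By the outcome, as a careful person would: the job done as asked, in the order asked, and still so for the second after the job is handed in, with the robot touching nothing.
It also fails if it takes over 51 s, if anything falls off the work surface, if the arm or the gripper's body presses on something with over 40 N, if the wrist force passes 120 N, or if a joint passes its speed limit or range.

## Working session

There is one attempt and no reset: what is moved stays moved. The work goes in short steps, Python scripts to look and compute and a tool call to move; the robot and the scene stay as the last step left them, time stands still between calls to the robot, and variables do not carry over. Pictures are saved under pics/ and viewed, at most 10 in all, crops included, and the job is handed in when it is done.

Besides the shell and the picture viewer there is one more tool, called after "Emit:" in YAML: its name, and indented under it one key for each argument. jog_arm: Moves the arm, as the interface text tells. Its arguments: {"type":"object","properties":{"increments":{"type":"array","items":{"type":"array","items":{"type":"array","items":{"type":"number"}}}},"force":{"type":"number"}},"required":["increments"]}

```bash
mkdir -p pics; ls; cat > h.py <<'E'
from workcell import read_state, viewer, bot
import numpy as np, cv2
def shot(n):
    return viewer.read_camera(n)
def ray(n,uv):
    p=viewer.camera_params(n);K=np.array([[p['fx'],0,p['cx']],[0,p['fy'],p['cy']],[0,0,1]])
    uv=np.atleast_2d(np.asarray(uv,float))
    d=np.stack([(uv[:,0]-p['cx'])/p['fx'],(uv[:,1]-p['cy'])/p['fy']],1)
    s=d.copy()
    for _ in range(20): s=d/(1+p['k1']*(s**2).sum(1,keepdims=True))
    R=np.array(p['R']);t=np.array(p['t'])
    return -R.T@t, np.c_[s,np.ones(len(s))]@R   # dir with camera z=1
def plane(n,uv,z):
    o,d=ray(n,uv); return o+d*((z-o[2])/d[:,2])[:,None]
def cloud(n,D):
    v,u=np.mgrid[:D.shape[0],:D.shape[1]]
    o,d=ray(n,np.c_[u.ravel(),v.ravel()])
    return (o+d*D.reshape(-1,1)).reshape(*D.shape,3)
E
python3 - <<'E'
from h import *
print(read_state())
for n in("scene","top"):
    p,D=shot(n);cv2.imwrite(f"pics/{n}0.png",p);np.save(f"{n}0.npy",D)
    print(n,viewer.camera_params(n))
E
```

```text
pics
{'time': 0.0, 'q': array([-1.31590767e+00,  2.64759178e-01,  1.60540437e+00, -5.58359032e-06,
        1.27371098e+00, -3.69008552e-02]), 'joint_vel': array([-0.00016157,  0.00077535,  0.0021207 ,  0.00058804,  0.00283121,
        0.00011542]), 'joint_torque': array([-1.67031849e-03, -5.15101790e+01, -3.67310286e+01, -1.15591329e-04,
        1.25000239e-02,  4.47764705e-06]), 'tool_pos': array([ 0.19402358, -0.64590279,  0.3025414 ]), 'tcp_rot': array([-3.10597302e+00, -4.56390491e-01,  3.97946373e-04]), 'wrist_force': array([ 0.6394732 , -0.12871139, -0.29034457]), 'torque': array([-0.0066337 ,  0.04570017,  0.01422577]), 'grip_force': 0.0, 'width': 0.9975094909426604}
scene {'fx': 374.09832579949955, 'fy': 374.09832579949955, 'cx': 253.33723955100103, 'cy': 191.95880699627202, 'k1': 0.03834518308545501, 'R': array([[ 0.70017734,  0.71388957,  0.0106481 ],
       [ 0.61963502, -0.60018901, -0.50579205],
       [-0.35468879,  0.36074207, -0.86258972]]), 't': array([-0.38781075, -0.32428059,  1.24442042])}
top {'fx': 348.72774716783675, 'fy': 348.72774716783675, 'cx': 264.21514378869233, 'cy': 190.8890431784439, 'k1': -0.09060923897224786, 'R': array([[-0.0273891 , -0.99956176,  0.01123041],
       [-0.99424237,  0.02607561, -0.10393349],
       [ 0.1035951 , -0.01401239, -0.99452084]]), 't': array([-0.03077689,  0.53450078,  0.76525632])}
```

View pics/scene0.png

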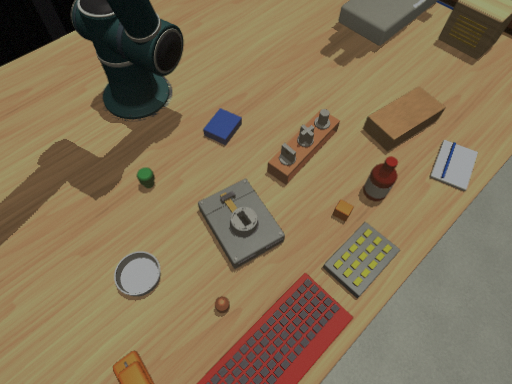

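View pics/top0.png

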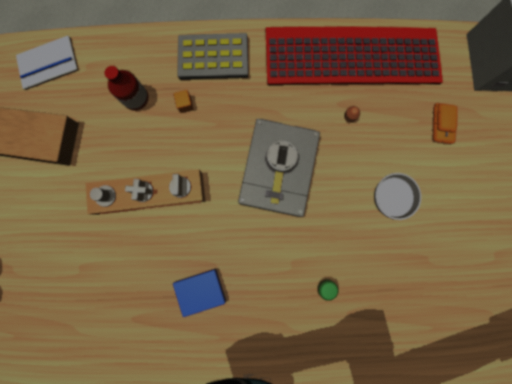

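The flat key is at about (180,186) in top and (288,154) in scene, the lock rotor at (282,155) in top, its tongue pointing to the case's near end at (276,190), and the dish at (397,197). Next I measure them.

```bash
python3 - <<'E'
from h import *
T=cv2.imread("pics/top0.png");S=cv2.imread("pics/scene0.png")
a=cv2.resize(T[130:220,80:340],None,fx=3,fy=3,interpolation=cv2.INTER_CUBIC)
b=cv2.resize(S[100:270,190:340],None,fx=3,fy=3,interpolation=cv2.INTER_CUBIC)
o=np.zeros((600,800,3),np.uint8);o[:270,:780]=a
c=cv2.resize(T[160:215,160:215],(330,330),interpolation=cv2.INTER_CUBIC);o[270:600,:330]=c
c=cv2.resize(S[135:190,265:320],(330,330),interpolation=cv2.INTER_CUBIC);o[270:600,340:670]=c
cv2.imwrite("pics/crop0.png",o)
for n in("top","scene"):
    D=np.load(f"{n}0.npy");P=cloud(n,D);ok=D>0
    print(n,"zeros",(~ok).mean())
    for nm,uv in dict(key=(180,185) if n=="top" else (288,150),case=(262,140) if n=="top" else (250,245),lock=(272,155) if n=="top" else (240,225),dish=(397,197) if n=="top" else (138,274),bench=(350,250)if n=="top" else (300,230)).items():
        print(nm,P[uv[1],uv[0]].round(4))
E
```

```text
top zeros 0.0038553873697916665
key [0.5462 0.1363 0.0742]
case [ 0.6478 -0.043   0.0444]
lock [ 0.6066 -0.0635  0.0732]
dish [ 0.513  -0.3612  0.0042]
bench [ 0.392  -0.2428 -0.0016]
scene zeros 0.004038492838541667
key [0.5499 0.1338 0.0982]
case [ 0.6601 -0.1164  0.0454]
lock [ 0.9139 -0.3667  0.9135]
dish [ 0.509  -0.3565  0.0035]
bench [0.7097 0.0214 0.0025]
```

View pics/crop0.png

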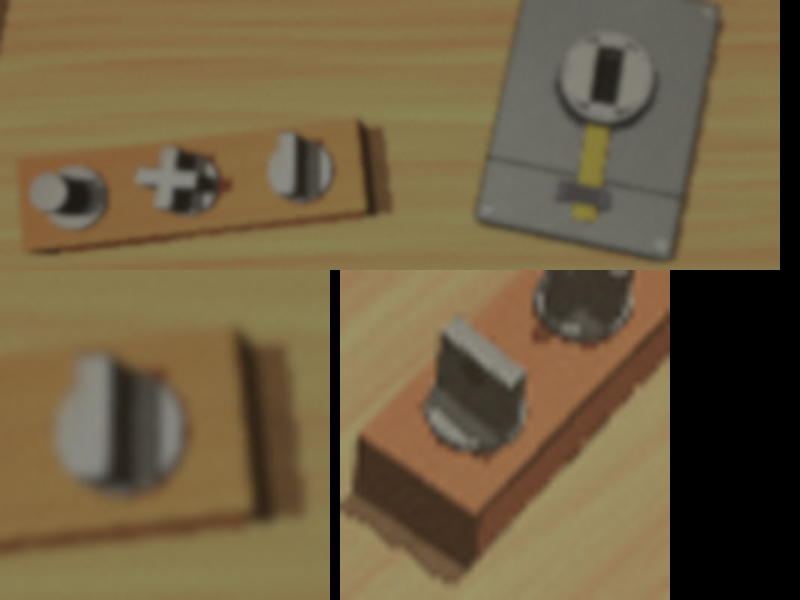

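The crop shows the flat key's bar head (crop pixels about (95,420) and (480,350)), with its bar nearly along world x. It also shows the dark slot at about (606,76) and the brass tongue under its catch at (585,195).

```bash
cat > m.py <<'E'
from h import *
def rect(P2):
    (c,(w,h),a)=cv2.minAreaRect((P2*1000).astype(np.float32))
    if w<h: w,h,a=h,w,a+90
    return np.round([c[0],c[1],w,h,(a+90)%180-90],1)
def near(P,c,r): return np.hypot(P[...,0]-c[0],P[...,1]-c[1])<r
def big(m):
    n,l,s,_=cv2.connectedComponentsWithStats(m.astype(np.uint8)); 
    return l==1+np.argmax(s[1:,4])
def pts(m): v,u=np.nonzero(m); return np.c_[u,v]
def key(n,D,c,z,r=.04):
    P=cloud(n,D); m=big((P[...,2]>z-.012)&(P[...,2]<z+.012)&near(P,c,r))
    Q=plane(n,pts(m),z); return m.sum(),rect(Q[:,:2]),(Q.mean(0)*1000).round(1),np.median(P[m][:,2]).round(4)
def slot(n,I,c,z=.077,th=70,r=.028):
    v,u=np.mgrid[:384,:512];Q=plane(n,np.c_[u.ravel(),v.ravel()],z).reshape(384,512,3)
    g=I.max(2); nr=near(Q,c,r); m=big((g<th)&nr)
    q=Q[m]; return m.sum(),rect(q[:,:2]),(q.mean(0)*1000).round(1)
def rotor(n,I,c,z=.077,th=120):
    v,u=np.mgrid[:384,:512];Q=plane(n,np.c_[u.ravel(),v.ravel()],z).reshape(384,512,3)
    m=big((I.min(2)>th)&near(Q,c,.05)); h=cv2.convexHull(pts(m).astype(np.int32))[:,0]
    q=plane(n,h,z)[:,:2]*1000; (x,y),R=cv2.minEnclosingCircle(q.astype(np.float32)); return m.sum(),round(x,1),round(y,1),round(R,1)
def tongue(n,I,c,z):
    hsv=cv2.cvtColor(I,cv2.COLOR_BGR2HSV)
    v,u=np.mgrid[:384,:512];Q=plane(n,np.c_[u.ravel(),v.ravel()],z).reshape(384,512,3)
    m=(hsv[...,0]>20)&(hsv[...,0]<34)&(hsv[...,1]>130)&near(Q,c,.11)
    m=big(m); return m.sum(),rect(Q[m][:,:2])
E
python3 - <<'E'
from m import *
for n in("top","scene"):
    D=np.load(f"{n}0.npy");I=cv2.imread(f"pics/{n}0.png");P=cloud(n,D)
    print(n,"key",key(n,D,(.545,.136),.098))
    k=big(near(P,(.54,.135),.035)&(P[...,2]>.05)&(P[...,2]<.062)&(I.min(2)>60)&(np.ptp(I.astype(int),axis=2)<40))
    Q=plane(n,pts(k),.056)[:,:2]*1000;print(" collar",k.sum(),cv2.minEnclosingCircle(Q.astype(np.float32)),rect(Q/1000))
    c=(.61,-.083)
    for th in(60,80,100):print(" slot",slot(n,I,c,th=th,r=.026))
    for th in(110,130,):print(" rotor",rotor(n,I,c,th=th))
    m=big((P[...,2]>.066)&(P[...,2]<.09)&near(P,c,.05));print(" rotorD",m.sum(),cv2.minEnclosingCircle((plane(n,pts(m),.077)[:,:2]*1000).astype(np.float32)),np.median(P[m][:,2]))
    print(" tongue",tongue(n,I,c,.06))
    m=big((P[...,2]>.036)&(P[...,2]<.053)&near(P,(.58,-.08),.2));print(" case",rect(plane(n,pts(m),.045)[:,:2]))
    m=big((P[...,2]>.018)&(P[...,2]<.04)&near(P,(.51,-.36),.08));print(" dish",cv2.minEnclosingCircle((plane(n,pts(m),.03)[:,:2]*1000).astype(np.float32)))
    m=big((P[...,2]>.042)&(P[...,2]<.058)&near(P,(.53,.22),.2));print(" rack",rect(plane(n,pts(m),.05)[:,:2]))
E
```

```text
top key (np.int64(152), array([5.465e+02, 1.403e+02, 4.420e+01, 1.480e+01, 1.000e-01]), array([545.8, 141. ,  98. ]), np.float64(0.0983))
 collar 98 ((542.656494140625, 128.30255126953125), 19.051855087280273) [542.4 125.5  37.9  14.7  -4.3]
 slot (np.int64(124), array([605.7, -84.7,  36.8,  15.9,  -9.8]), array([605.8, -84.8,  77. ]))
 slot (np.int64(157), array([605.9, -84.7,  40.2,  18.4, -10. ]), array([605.8, -84.8,  77. ]))
 slot (np.int64(187), array([606.3, -85. ,  43.1,  21. , -11.1]), array([606.3, -85. ,  77. ]))
 rotor (np.int64(136), 609.1, -66.7, 20.2)Traceback (most recent call last):
  File "<stdin>", line 9, in <module>
  File "m.py", line 20, in rotor
    m=big((I.min(2)>th)&near(Q,c,.05)); h=cv2.convexHull(pts(m).astype(np.int32))[:,0]
  File "m.py", line 9, in big
    return l==1+np.argmax(s[1:,4])
                ~~~~~~~~~^^^^^^^^^
    return _wrapfunc(a, 'argmax', axis=axis, out=out, **kwds)
    return bound(*args, **kwds)
ValueError: attempt to get argmax of an empty sequence
```

```bash
python3 - <<'E'
from m import *
for n in("top","scene"):
    D=np.load(f"{n}0.npy");I=cv2.imread(f"pics/{n}0.png");P=cloud(n,D)
    print(n,"key",key(n,D,(.545,.136),.098))
    c=(.606,-.085)
    if n=="scene":
        for th in(60,80,100):print(" slot",slot(n,I,c,th=th,r=.026))
    m=big((P[...,2]>.066)&(P[...,2]<.09)&near(P,c,.05));print(" rotorD",m.sum(),cv2.minEnclosingCircle((plane(n,pts(m),.077)[:,:2]*1000).astype(np.float32)),np.median(P[m][:,2]))
    print(" tongue",tongue(n,I,c,.06))
    m=big((P[...,2]>.036)&(P[...,2]<.053)&near(P,(.58,-.08),.2));print(" case",rect(plane(n,pts(m),.045)[:,:2]))
    m=big((P[...,2]>.018)&(P[...,2]<.04)&near(P,(.51,-.36),.08));print(" dish",cv2.minEnclosingCircle((plane(n,pts(m),.03)[:,:2]*1000).astype(np.float32)))
    m=big((P[...,2]>.042)&(P[...,2]<.058)&near(P,(.53,.22),.2));print(" rack",rect(plane(n,pts(m),.05)[:,:2]))
    # key top by brightness
    v,u=np.mgrid[:384,:512];Q=plane(n,np.c_[u.ravel(),v.ravel()],.098).reshape(384,512,3)
    m=(near(Q,(.545,.141),.026))&(np.ptp(I.astype(int),axis=2)<30)
    for t in(115,130,145):
      mm=big(m&(I.min(2)>t));print(" keytop",t,mm.sum(),rect(Q[mm][:,:2]))
E
```

```text
top key (np.int64(152), array([5.465e+02, 1.403e+02, 4.420e+01, 1.480e+01, 1.000e-01]), array([545.8, 141. ,  98. ]), np.float64(0.0983))
 rotorD 590 ((605.7103881835938, -85.33930969238281), 34.168148040771484) 0.07704453721964438
 tongue (np.int64(118), array([550.7, -74.4,  42.1,  13.4, -11.2]))
 case [586.4 -80.6 199.2 149.6 -13.6]
 dish ((513.0419921875, -353.4468994140625), 55.627498626708984)
 rack [537.8 226.2 262.5  71.2 -84.4]
 keytop 115 94 [545.6 145.6  37.8  12.6  -0. ]
 keytop 130 9 [534.  143.5   6.3   4.2  -0. ]Traceback (most recent call last):
  File "<stdin>", line 17, in <module>
  File "m.py", line 9, in big
    return l==1+np.argmax(s[1:,4])
                ~~~~~~~~~^^^^^^^^^
    return _wrapfunc(a, 'argmax', axis=axis, out=out, **kwds)
    return bound(*args, **kwds)
ValueError: attempt to get argmax of an empty sequence
```

```bash
python3 - <<'E'
from m import *
n="scene"
D=np.load(f"{n}0.npy");I=cv2.imread(f"pics/{n}0.png");P=cloud(n,D)
c=(.606,-.085)
for th in(60,80,100):print(" slot",slot(n,I,c,th=th,r=.026))
m=big((P[...,2]>.066)&(P[...,2]<.09)&near(P,c,.05));print(" rotorD",m.sum(),cv2.minEnclosingCircle((plane(n,pts(m),.077)[:,:2]*1000).astype(np.float32)),np.median(P[m][:,2]))
print(" tongue",tongue(n,I,c,.06))
m=big((P[...,2]>.036)&(P[...,2]<.053)&near(P,(.58,-.08),.2));print(" case",rect(plane(n,pts(m),.045)[:,:2]))
m=big((P[...,2]>.018)&(P[...,2]<.04)&near(P,(.51,-.36),.08));print(" dish",cv2.minEnclosingCircle((plane(n,pts(m),.03)[:,:2]*1000).astype(np.float32)))
m=big((P[...,2]>.042)&(P[...,2]<.058)&near(P,(.53,.22),.2));print(" rack",rect(plane(n,pts(m),.05)[:,:2]))
for n in("top","scene"):
    D=np.load(f"{n}0.npy");P=cloud(n,D)
    m=big((P[...,2]>.0955)&(P[...,2]<.11)&near(P,(.546,.141),.04));Q=P[m];print(n,"keytop",m.sum(),rect(plane(n,pts(m),.098)[:,:2]))
    q=Q[:,:2]-Q[:,:2].mean(0);w,V=np.linalg.eigh(q.T@q);print(Q.mean(0),np.degrees(np.arctan(V[1,1]/V[0,1])))
    m=big((P[...,2]>.0805)&(P[...,2]<.11)&near(P,(.546,.141),.04));Q=P[m];print(" all head",rect(Q[:,:2]),np.percentile(Q,[2,98],axis=0)[:,:2])
E
```

```text
slot (np.int64(88), array([606.9, -87. ,  37.3,  16.1, -10.9]), array([607. , -87.2,  77. ]))
 slot (np.int64(106), array([606.3, -87.2,  40.3,  17.9, -10.1]), array([606.3, -87.1,  77. ]))
 slot (np.int64(118), array([606.6, -86.6,  40.7,  19.7, -10.9]), array([606.8, -86.8,  77. ]))
 rotorD 470 ((608.3280029296875, -86.73999786376953), 35.9034423828125) 0.07697686127839676
 tongue (np.int64(32), array([553.7, -79.2,  28. ,  12.9, -19. ]))
 case [590.6 -83.8 205.6 151.4 -13.4]
 dish ((515.7196655273438, -356.657470703125), 55.24238586425781)
 rack [539.  222.8 264.3  72.3 -84.6]
top keytop 127 [5.465e+02 1.414e+02 4.410e+01 1.260e+01 1.000e-01]
[0.54547988 0.14211442 0.09865867] -0.3903481158332555
 all head [ 5.465e+02  1.414e+02  4.420e+01  1.260e+01 -1.000e-01] [[0.52453907 0.13562859]
 [0.56664413 0.14769485]]
scene keytop 65 [546.9 139.6  45.7  13.7  -1.8]
[0.54663816 0.1394887  0.09835181] -0.2851481107356423
 all head [546.2 140.4  45.5  14.9  -1.5] [[0.52475152 0.13315675]
 [0.56839031 0.14640379]]
```

```bash
cat > plan.py <<'E'
import sys
from h import *
from scipy.spatial.transform import Rotation as Ro
s=read_state();R=Ro.from_rotvec(s['tcp_rot']);p=s['tool_pos']
x,y,z,yaw=map(float,sys.argv[1:5])
tilt=float(sys.argv[5]) if len(sys.argv)>5 else 0
T=Ro.from_euler('z',yaw,degrees=True)*Ro.from_euler('x',180,degrees=True)*Ro.from_euler('y',tilt,degrees=True)
d=np.array([x,y,z])-p
print("t",round(s['time'],2),"pos",p.round(4),"dworld mm",(d*1000).round(1),"w",round(s['width'],3),"F",s['wrist_force'].round(1),"M",s['torque'].round(2),"q",s['q'].round(2))
print("shift now-frame /30mm",(R.inv().apply(d)/.03).round(2),"target-frame",(T.inv().apply(d)/.03).round(2),"turn /6deg",(np.degrees((R.inv()*T).as_rotvec())/6).round(2))
E
python3 plan.py .546 .1405 .22 -.5
```

```text
t 0.1 pos [ 0.194  -0.646   0.3027] dworld mm [352.  786.5 -82.7] w 1.002 F [ 0.8  0.7 -0.6] M [-0.01  0.03  0.05] q [-1.32  0.26  1.61  0.    1.27 -0.04]
shift now-frame /30mm [ 18.78 -21.73   2.8 ] target-frame [ 11.5  -26.32   2.76] turn /6deg [-0.02  0.    2.87]
```

Emit:
jog_arm:
  increments:
    - [[0,0,0.4,0,0,0.574,0],[0,0,0.4,0,0,0.574,0],[0,0,0.4,0,0,0.574,0],[0,0,0.4,0,0,0.574,0],[0,0,0.4,0,0,0.574,0]]
  force: 100

```text
time: 0.52
tool_pos: [0.1941, -0.6461, 0.2426]
tcp_rot: [-3.14, 0.018, 0.001]
wrist_force: [0.1, 0.1, 0.5]
width: 0.503
grip_force: 0.0
```

Emit:
jog_arm:
  increments:
    - [[0.38,-0.87,0,0,0,0,0],[0.38,-0.87,0,0,0,0,0],[0.38,-0.87,0,0,0,0,0],[0.38,-0.87,0,0,0,0,0],[0.38,-0.87,0,0,0,0,0]]

```text
time: 0.93
tool_pos: [0.2525, -0.5149, 0.2431]
tcp_rot: [-3.14, 0.014, 0.001]
wrist_force: [0.3, 0.2, 0.3]
width: 0.5
grip_force: 0.0
```

Emit:
jog_arm:
  increments:
    - [[0.38,-0.87,0,0,0,0,0],[0.38,-0.87,0,0,0,0,0],[0.38,-0.87,0,0,0,0,0],[0.38,-0.87,0,0,0,0,0],[0.38,-0.87,0,0,0,0,0]]

```text
time: 1.35
tool_pos: [0.3106, -0.3849, 0.2434]
tcp_rot: [-3.141, 0.014, 0.001]
wrist_force: [-0.0, -0.1, -0.2]
width: 0.504
grip_force: 0.0
```

Emit:
jog_arm:
  increments:
    - [[0.38,-0.87,0,0,0,0,0],[0.38,-0.87,0,0,0,0,0],[0.38,-0.87,0,0,0,0,0],[0.38,-0.87,0,0,0,0,0],[0.38,-0.87,0,0,0,0,0]]

```text
time: 1.77
tool_pos: [0.3686, -0.255, 0.2435]
tcp_rot: [-3.141, 0.014, 0.001]
wrist_force: [0.9, -0.2, -1.5]
width: 0.506
grip_force: 0.0
```

Emit:
jog_arm:
  increments:
    - [[0.38,-0.87,0,0,0,0,0],[0.38,-0.87,0,0,0,0,0],[0.38,-0.87,0,0,0,0,0],[0.38,-0.87,0,0,0,0,0],[0.38,-0.87,0,0,0,0,0]]

```text
time: 2.18
tool_pos: [0.4267, -0.125, 0.2436]
tcp_rot: [-3.141, 0.014, 0.001]
wrist_force: [0.3, 0.0, 0.6]
width: 0.5
grip_force: 0.0
```

Emit:
jog_arm:
  increments:
    - [[0.38,-0.87,0,0,0,0,0],[0.38,-0.87,0,0,0,0,0],[0.38,-0.87,0,0,0,0,0],[0.38,-0.87,0,0,0,0,0],[0.38,-0.87,0,0,0,0,0]]

```text
time: 2.6
tool_pos: [0.4849, 0.005, 0.2435]
tcp_rot: [3.142, -0.013, -0.001]
wrist_force: [0.4, -1.0, 0.3]
width: 0.5
grip_force: 0.0
```

```bash
python3 plan.py .546 .1405 .136 -.5
```

```text
t 2.6 pos [0.4849 0.005  0.2435] dworld mm [  61.1  135.5 -107.5] w 0.5 F [ 0.4 -1.   0.3] M [-0.03  0.05 -0.04] q [-0.04 -0.05  2.07 -0.    1.13  1.54]
shift now-frame /30mm [ 2.   -4.53  3.58] target-frame [ 2.   -4.53  3.58] turn /6deg [0.   0.01 0.  ]
```

Emit:
jog_arm:
  increments:
    - [[0.4,-0.905,0,0,0,0,0],[0.4,-0.905,0,0,0,0,0],[0.4,-0.905,0,0,0,0,0],[0.4,-0.905,0,0,0,0,0],[0.4,-0.905,0,0,0,0,0]]

```text
time: 3.02
tool_pos: [0.5461, 0.1402, 0.2434]
tcp_rot: [3.141, -0.013, -0.001]
wrist_force: [0.7, -0.1, 0.5]
width: 0.504
grip_force: 0.0
```

Emit:
jog_arm:
  increments:
    - [[0,0,0.8,0,0,0,0],[0,0,0.8,0,0,0,0],[0,0,0.8,0,0,0,0],[0,0,0.6,0,0,0,0],[0,0,0.4,0,0,0,0]]

```text
time: 3.43
tool_pos: [0.5443, 0.1386, 0.1389]
tcp_rot: [3.141, -0.013, -0.007]
wrist_force: [0.3, 0.2, 0.3]
width: 0.497
grip_force: 0.0
```

```bash
python3 plan.py .546 .1405 .136 -.5
```

```text
t 3.43 pos [0.5443 0.1386 0.1389] dworld mm [ 1.7  1.9 -2.9] w 0.497 F [0.3 0.2 0.3] M [-0.03  0.03  0.02] q [ 0.2   0.21  2.   -0.    0.94  1.78]
shift now-frame /30mm [ 0.06 -0.06  0.1 ] target-frame [ 0.06 -0.06  0.1 ] turn /6deg [0.01 0.04 0.  ]
```

Emit:
jog_arm:
  increments:
    - [[0,0,0,0,0,0,0],[0,0,0,0,0,0,-0.4],[0,0,0,0,0,0,-0.5],[0,0,0,0,0,0,-1],[0,0,0,0,0,0,-1]]
  force: 30

```text
time: 3.85
tool_pos: [0.5472, 0.139, 0.1436]
tcp_rot: [-3.141, 0.014, -0.005]
wrist_force: [0.3, -0.1, 1.0]
width: 0.137
grip_force: 36.1
```

Emit:
jog_arm:
  increments:
    - [[0,0,0,0,0,0,-1],[0,0,0,0,0,0,-1],[0,0,0,0,0,0,-1],[0,0,0,0,0,0,-1],[0,0,0,0,0,0,-1]]
  force: 80

```text
time: 4.27
tool_pos: [0.5473, 0.139, 0.1437]
tcp_rot: [-3.141, 0.014, -0.005]
wrist_force: [-0.1, 0.5, 5.8]
width: 0.123
grip_force: 79.0
```

```bash
python3 plan.py .546 .1405 .22 -.5
```

```text
t 4.27 pos [0.5473 0.139  0.1437] dworld mm [-1.3  1.5 76.3] w 0.123 F [-0.1  0.5  5.8] M [ 0.01  0.03 -0.03] q [0.2  0.21 1.99 0.   0.94 1.78]
shift now-frame /30mm [-0.04 -0.05 -2.54] target-frame [-0.04 -0.05 -2.54] turn /6deg [-0.01 -0.03 -0.  ]
```

Emit:
jog_arm:
  increments:
    - [[0,0,-0.3,0,0,0,-1],[0,0,-0.5,0,0,0,-1],[0,0,-0.7,0,0,0,-1],[0,0,-0.7,0,0,0,-1],[0,0,-0.7,0,0,0,-1]]

```text
time: 4.68
tool_pos: [0.5453, 0.1385, 0.2295]
tcp_rot: [3.141, -0.014, -0.003]
wrist_force: [-0.7, -0.2, -0.8]
width: 0.124
grip_force: 78.2
```

Emit:
jog_arm:
  increments:
    - [[0,0,0,0,0,0,-1],[0,0,0,0,0,0,-1],[0,0,0,0,0,0,-1],[0,0,0,0,0,0,-1],[0,0,0,0,0,0,-1]]

```text
time: 5.1
tool_pos: [0.545, 0.1385, 0.227]
tcp_rot: [3.141, -0.014, -0.005]
wrist_force: [-0.2, -0.3, -1.2]
width: 0.126
grip_force: 78.3
```

```bash
python3 plan.py .606 -.086 .22 -10.5; python3 - <<'E'
from h import *
o=[]
for n in("scene","top"):
    p,D=shot(n);cv2.imwrite(f"pics/{n}1.png",p);np.save(f"{n}1.npy",D)
a=cv2.resize(cv2.imread("pics/scene1.png")[60:210,220:400],(400,333));b=cv2.resize(cv2.imread("pics/top1.png")[120:270,80:260],(400,333))
cv2.imwrite("pics/c1.png",np.hstack([a,b]))
E
```

```text
t 5.1 pos [0.545  0.1385 0.227 ] dworld mm [  61.  -224.5   -7. ] w 0.126 F [-0.2 -0.3 -1.2] M [-0.03  0.01 -0.  ] q [ 0.2   0.12  1.93 -0.    1.1   1.78]
shift now-frame /30mm [2.1  7.47 0.23] target-frame [3.36 6.99 0.23] turn /6deg [0.01 0.03 1.67]
```

View pics/c1.png

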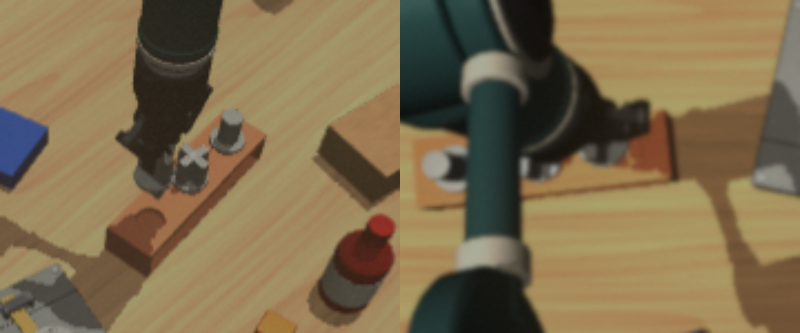

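The scene crop shows the key held by its head, collar visible at (150,180), and its rack hole vacated. Next I move over the lock.

Emit:
jog_arm:
  increments:
    - [[0,0,0,0,0,0.334,-1],[0,0,0,0,0,0.334,-1],[0,0,0,0,0,0.334,-1],[0,0,0,0,0,0.334,-1],[0,0,0,0,0,0.334,-1]]

```text
time: 5.62
tool_pos: [0.5458, 0.1387, 0.2281]
tcp_rot: [3.128, -0.291, -0.002]
wrist_force: [-0.4, -0.3, -1.1]
width: 0.123
grip_force: 78.3
```

Emit:
jog_arm:
  increments:
    - [[0.336,0.7,0,0,0,0,-1],[0.336,0.7,0,0,0,0,-1],[0.336,0.7,0,0,0,0,-1],[0.336,0.7,0,0,0,0,-1],[0.336,0.7,0,0,0,0,-1]]

```text
time: 6.03
tool_pos: [0.5763, 0.0254, 0.2282]
tcp_rot: [3.128, -0.288, -0.002]
wrist_force: [-0.1, 0.2, -1.9]
width: 0.121
grip_force: 78.3
```

Emit:
jog_arm:
  increments:
    - [[0.336,0.7,0,0,0,0,-1],[0.336,0.7,0,0,0,0,-1],[0.336,0.7,0,0,0,0,-1],[0.336,0.7,0,0,0,0,-1],[0.336,0.7,0,0,0,0,-1]]

```text
time: 6.45
tool_pos: [0.6067, -0.0872, 0.2281]
tcp_rot: [-3.128, 0.288, 0.002]
wrist_force: [0.4, -0.4, -1.6]
width: 0.123
grip_force: 78.3
```

Emit:
jog_arm:
  increments:
    - [[0,0,0,0,0,0,-1],[0,0,0,0,0,0,-1],[0,0,0,0,0,0,-1],[0,0,0,0,0,0,-1],[0,0,0,0,0,0,-1]]

```text
time: 6.87
tool_pos: [0.6065, -0.0851, 0.2286]
tcp_rot: [-3.128, 0.286, 0.001]
wrist_force: [0.4, -0.5, -0.2]
width: 0.126
grip_force: 78.4
```

```bash
python3 plan.py .606 -.086 .1707 -10.5; python3 - <<'E'
from h import *
p,D=shot("scene");cv2.imwrite("pics/scene2.png",p);np.save("scene2.npy",D)
cv2.imwrite("pics/c2.png",cv2.resize(p[100:280,170:330],None,fx=3.3,fy=3.3))
E
```

```text
t 6.87 pos [ 0.6065 -0.0851  0.2286] dworld mm [ -0.5  -0.9 -57.9] w 0.126 F [ 0.4 -0.5 -0.2] M [ 0.02  0.04 -0.01] q [-0.18  0.2   1.82  0.    1.12  1.57]
shift now-frame /30mm [-0.01  0.03  1.93] target-frame [-0.01  0.03  1.93] turn /6deg [-0.    0.01  0.01]
```

View pics/c2.png

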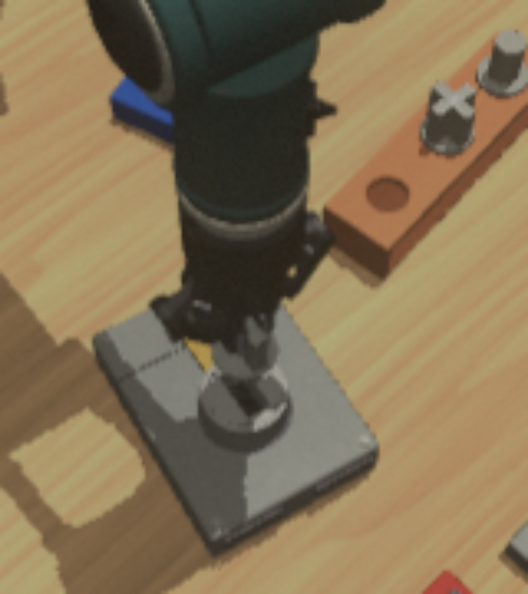

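The picture shows the key upright above the rotor, its blade around (240,375) over the slot at (245,400). I descend carefully.

Emit:
jog_arm:
  increments:
    - [[0,0,0.35,0,0,0,-1],[0,0,0.35,0,0,0,-1],[0,0,0.3,0,0,0,-1],[0,0,0.2,0,0,0,-1],[0,0,0.1,0,0,0,-1]]

```text
time: 7.33
tool_pos: [0.6056, -0.0858, 0.1875]
tcp_rot: [-3.128, 0.288, 0.006]
wrist_force: [-0.7, -0.1, -1.7]
width: 0.122
grip_force: 78.4
```

```bash
python3 plan.py .606 -.086 .1707 -10.5
```

```text
t 7.33 pos [ 0.6056 -0.0858  0.1875] dworld mm [  0.4  -0.2 -16.8] w 0.122 F [-0.7 -0.1 -1.7] M [ 0.03  0.02 -0.01] q [-0.18  0.24  1.85  0.    1.05  1.57]
shift now-frame /30mm [0.02 0.   0.56] target-frame [0.01 0.   0.56] turn /6deg [ 0.    0.03 -0.  ]
```

Emit:
jog_arm:
  increments:
    - [[0,0,0.15,0,0,0,-1],[0,0,0.15,0,0,0,-1],[0,0,0.12,0,0,0,-1],[0,0,0.08,0,0,0,-1],[0,0,0,0,0,0,-1]]

```text
time: 7.75
tool_pos: [0.6066, -0.0861, 0.1743]
tcp_rot: [-3.128, 0.288, 0.001]
wrist_force: [-0.4, -0.7, -0.6]
width: 0.127
grip_force: 78.4
```

Emit:
jog_arm:
  increments:
    - [[0,0,0.03,0,0,0,-1],[0,0,0.03,0,0,0,-1],[0,0,0.03,0,0,0,-1],[0,0,0,0,0,0,-1],[0,0,0,0,0,0,-1]]

```text
time: 8.17
tool_pos: [0.6068, -0.0861, 0.1723]
tcp_rot: [-3.128, 0.288, -0.0]
wrist_force: [0.4, -0.5, -0.7]
width: 0.127
grip_force: 78.4
```

```bash
python3 plan.py .606 -.086 .1707 -10.5
```

```text
t 8.17 pos [ 0.6068 -0.0861  0.1723] dworld mm [-0.8  0.1 -1.6] w 0.127 F [ 0.4 -0.5 -0.7] M [ 0.01 -0.02  0.1 ] q [-0.18  0.26  1.86  0.    1.02  1.57]
shift now-frame /30mm [-0.03  0.    0.05] target-frame [-0.03  0.    0.05] turn /6deg [-0. -0. -0.]
```

Emit:
jog_arm:
  increments:
    - [[0,0,0.03,0,0,0,-1],[0,0,0.03,0,0,0,-1],[0,0,0,0,0,0,-1],[0,0,0,0,0,0,-1],[0,0,0,0,0,0,-1]]

```text
time: 8.58
tool_pos: [0.607, -0.0862, 0.1707]
tcp_rot: [3.128, -0.288, 0.001]
wrist_force: [-0.8, 0.2, 2.3]
width: 0.129
grip_force: 78.6
```

Emit:
jog_arm:
  increments:
    - [[0,0,0.03,0,0,0,-1],[0,0,0.03,0,0,0,-1],[0,0,0,0,0,0,-1],[0,0,0,0,0,0,-1],[0,0,0,0,0,0,-1]]

```text
time: 9.0
tool_pos: [0.607, -0.0862, 0.1706]
tcp_rot: [3.128, -0.288, 0.001]
wrist_force: [-4.9, 0.9, 11.0]
width: 0.121
grip_force: 80.4
```

Emit:
jog_arm:
  increments:
    - [[0,0,-0.03,0,0,-0.5,-1],[0,0,0,0,0,-0.6,-1],[0,0,0,0,0,-0.6,-1],[0,0,0,0,0,-0.6,-1],[0,0,0,0,0,-0.6,-1]]

```text
time: 9.42
tool_pos: [0.6078, -0.0865, 0.1707]
tcp_rot: [3.135, 0.193, 0.004]
wrist_force: [1.1, -0.2, 4.3]
width: 0.126
grip_force: 79.1
```

Emit:
jog_arm:
  increments:
    - [[0,0,0,0,0,-0.6,-1],[0,0,0,0,0,-0.6,-1],[0,0,0,0,0,-0.6,-1],[0,0,0,0,0,-0.6,-1],[0,0,0,0,0,-0.6,-1]]

```text
time: 9.83
tool_pos: [0.6077, -0.0859, 0.1707]
tcp_rot: [3.067, 0.681, 0.004]
wrist_force: [-0.9, 1.8, 5.0]
width: 0.125
grip_force: 79.2
```

```bash
python3 plan.py .607 -.0862 .1706 64
```

```text
t 9.83 pos [ 0.6077 -0.0859  0.1707] dworld mm [-0.7 -0.3 -0.1] w 0.125 F [-0.9  1.8  5. ] M [ 0.35  0.07 -0.1 ] q [-0.18  0.26  1.87  0.    1.01  0.95]
shift now-frame /30mm [-0.03 -0.    0.  ] target-frame [-0.02 -0.02  0.  ] turn /6deg [ 0.01 -0.02 -6.5 ]
```

Emit:
jog_arm:
  increments:
    - [[0,0,0,0,0,-0.6,-1],[0,0,0,0,0,-0.6,-1],[0,0,0,0,0,-0.6,-1],[0,0,0,0,0,-0.6,-1],[0,0,0,0,0,-0.6,-1]]

```text
time: 10.25
tool_pos: [0.6074, -0.0854, 0.1707]
tcp_rot: [-2.922, -1.151, -0.003]
wrist_force: [-2.5, 4.3, 5.2]
width: 0.125
grip_force: 79.4
```

Emit:
jog_arm:
  increments:
    - [[0,0,0,0,0,-0.6,-1],[0,0,0,0,0,-0.6,-1],[0,0,0,0,0,-0.5,-1],[0,0,0,0,0,-0.3,-1],[0,0,0,0,0,0,-1]]

```text
time: 10.67
tool_pos: [0.6071, -0.0851, 0.1707]
tcp_rot: [-2.786, -1.448, -0.003]
wrist_force: [-2.7, 3.8, 6.1]
width: 0.12
grip_force: 79.6
```

```bash
python3 plan.py .607 -.0862 .1706 64; python3 - <<'E'
from m import *
p,D=shot("scene");cv2.imwrite("pics/scene3.png",p)
print(tongue("scene",p,(.606,-.086),.06))
p,D=shot("top");cv2.imwrite("pics/top3.png",p)
print(tongue("top",p,(.606,-.086),.06))
E
```

```text
t 10.67 pos [ 0.6071 -0.0851  0.1707] dworld mm [-0.1 -1.1 -0.1] w 0.12 F [-2.7  3.8  6.1] M [0.75 0.34 0.01] q [-0.18  0.26  1.87  0.    1.01  0.43]
shift now-frame /30mm [-0.03  0.02  0.  ] target-frame [-0.04  0.01  0.  ] turn /6deg [-0.   -0.02 -1.51]
(np.int64(37), array([ 569.1, -117.3,   22.4,   14.7,   35.4]))
(np.int64(27), array([ 572.6, -105.8,   15.4,    8.9,   88.6]))
```

The tongue lies at about 35°, about 0.85 rad open. I continue gently to the stop.

Emit:
jog_arm:
  increments:
    - [[0,0,0,0,0,-0.25,-1],[0,0,0,0,0,-0.25,-1],[0,0,0,0,0,-0.25,-1],[0,0,0,0,0,-0.25,-1],[0,0,0,0,0,-0.2,-1]]

```text
time: 11.18
tool_pos: [0.6069, -0.085, 0.1707]
tcp_rot: [-2.69, -1.62, -0.002]
wrist_force: [-3.3, 4.0, 7.4]
width: 0.129
grip_force: 79.6
```

```bash
python3 plan.py .607 -.0862 .1706 64
```

```text
t 11.18 pos [ 0.6069 -0.085   0.1707] dworld mm [ 0.1 -1.2 -0.1] w 0.129 F [-3.3  4.   7.4] M [ 0.85  0.51 -0.15] q [-0.18  0.26  1.87  0.    1.01  0.3 ]
shift now-frame /30mm [-0.04  0.02  0.  ] target-frame [-0.04  0.02  0.  ] turn /6deg [-0.01 -0.02 -0.32]
```

Emit:
jog_arm:
  increments:
    - [[0,0,0,0,0,-0.15,-1],[0,0,0,0,0,-0.15,-1],[0,0,0,0,0,-0.1,-1],[0,0,0,0,0,0,-1],[0,0,0,0,0,0,-1]]

```text
time: 11.6
tool_pos: [0.6068, -0.0849, 0.1707]
tcp_rot: [-2.656, -1.674, -0.002]
wrist_force: [-3.1, 5.4, 7.6]
width: 0.12
grip_force: 79.7
```

```bash
python3 plan.py .607 -.0862 .1706 64; python3 - <<'E'
from m import *
p,D=shot("scene");cv2.imwrite("pics/scene4.png",p)
print(tongue("scene",p,(.606,-.086),.06))
E
```

```text
t 11.6 pos [ 0.6068 -0.0849  0.1707] dworld mm [ 0.2 -1.3 -0.1] w 0.12 F [-3.1  5.4  7.6] M [ 0.89  0.55 -0.03] q [-0.18  0.26  1.87  0.    1.01  0.26]
shift now-frame /30mm [-0.04  0.02  0.  ] target-frame [-0.04  0.02  0.  ] turn /6deg [-0.01 -0.02  0.08]
(np.int64(42), array([ 549.5, -149.7,   30.8,   11.2,   45.8]))
```

Emit:
jog_arm:
  increments:
    - [[0,0,0,0,0,-0.15,-1],[0,0,0,0,0,-0.15,-1],[0,0,0,0,0,-0.1,-1],[0,0,0,0,0,0,-1],[0,0,0,0,0,0,-1]]

```text
time: 12.07
tool_pos: [0.6067, -0.085, 0.1707]
tcp_rot: [-2.621, -1.728, -0.002]
wrist_force: [-4.2, 4.4, 8.4]
width: 0.126
grip_force: 79.8
```

```bash
python3 plan.py .607 -.0862 .1706 64
```

```text
t 12.07 pos [ 0.6067 -0.085   0.1707] dworld mm [ 0.3 -1.2 -0.1] w 0.126 F [-4.2  4.4  8.4] M [ 0.85  0.58 -0.29] q [-0.18  0.26  1.87  0.    1.01  0.22]
shift now-frame /30mm [-0.03  0.02  0.  ] target-frame [-0.03  0.03  0.  ] turn /6deg [-0.01 -0.02  0.47]
```

Emit:
jog_arm:
  increments:
    - [[0,0,0,0,0,-0.15,-1],[0,0,0,0,0,-0.1,-1],[0,0,0,0,0,0,-1],[0,0,0,0,0,0,-1],[0,0,0,0,0,0,-1]]

```text
time: 12.48
tool_pos: [0.6067, -0.085, 0.1707]
tcp_rot: [-2.599, -1.761, -0.002]
wrist_force: [-4.3, 4.7, 8.5]
width: 0.124
grip_force: 80.1
```

```bash
python3 plan.py .607 -.0862 .1706 64
```

```text
t 12.48 pos [ 0.6067 -0.085   0.1707] dworld mm [ 0.3 -1.2 -0.1] w 0.124 F [-4.3  4.7  8.5] M [ 0.78  0.71 -0.68] q [-0.18  0.26  1.87  0.    1.01  0.2 ]
shift now-frame /30mm [-0.03  0.03  0.  ] target-frame [-0.03  0.03  0.  ] turn /6deg [-0.01 -0.02  0.71]
```

Torque rose to 0.68 N m, so the stop is reached. I back off half the play, then draw straight out.

Emit:
jog_arm:
  increments:
    - [[0,0,0,0,0,0.6,-1],[0,0,0,0,0,0.8,-1],[0,0,0,0,0,0.8,-1],[0,0,0,0,0,0.8,-1],[0,0,0,0,0,0.3,-1]]

```text
time: 12.9
tool_pos: [0.6076, -0.0859, 0.1707]
tcp_rot: [2.865, 1.287, 0.003]
wrist_force: [-1.0, 1.0, 4.7]
width: 0.123
grip_force: 79.3
```

```bash
python3 plan.py .607 -.0862 .25 48
```

```text
t 12.9 pos [ 0.6076 -0.0859  0.1707] dworld mm [-0.6 -0.3 79.3] w 0.123 F [-1.   1.   4.7] M [0.24 0.09 0.06] q [-0.18  0.26  1.87  0.    1.01  0.54]
shift now-frame /30mm [-0.02 -0.01 -2.64] target-frame [-0.02 -0.01 -2.64] turn /6deg [ 0.01 -0.01  0.06]
```

Emit:
jog_arm:
  increments:
    - [[0,0,-0.1,0,0,0,-1],[0,0,-0.2,0,0,0,-1],[0,0,-0.3,0,0,0,-1],[0,0,-0.4,0,0,0,-1],[0,0,-0.4,0,0,0,-1]]

```text
time: 13.32
tool_pos: [0.6067, -0.0862, 0.2125]
tcp_rot: [-2.863, -1.293, 0.0]
wrist_force: [0.8, 0.4, -0.8]
width: 0.124
grip_force: 78.5
```

Emit:
jog_arm:
  increments:
    - [[0,0,-0.5,0,0,0,-1],[0,0,-0.5,0,0,0,-1],[0,0,-0.4,0,0,0,-1],[0,0,-0.2,0,0,0,-1],[0,0,0,0,0,0,-1]]

```text
time: 13.73
tool_pos: [0.608, -0.0864, 0.2624]
tcp_rot: [2.861, 1.291, 0.006]
wrist_force: [0.1, -0.2, -1.4]
width: 0.126
grip_force: 78.5
```

```bash
python3 - <<'E'
from m import *
for n in("scene",):
    p,D=shot(n);cv2.imwrite(f"pics/{n}5.png",p)
    print(n,tongue(n,p,(.606,-.086),.06))
cv2.imwrite("pics/c5.png",cv2.resize(p[100:280,150:330],None,fx=3,fy=3))
E
python3 plan.py .5145 -.355 .25 48
```

```text
scene (np.int64(49), array([ 568.9, -131.7,   28.1,   13.9,   45.8]))
t 13.78 pos [ 0.6074 -0.0862  0.2609] dworld mm [ -92.9 -268.8  -10.9] w 0.128 F [-0.7  0.   0.1] M [ 0.03 -0.01 -0.04] q [-0.18  0.18  1.79  0.    1.17  0.54]
shift now-frame /30mm [-8.77  3.6   0.36] target-frame [-8.73  3.69  0.36] turn /6deg [ 0.02 -0.01  0.1 ]
```

View pics/c5.png

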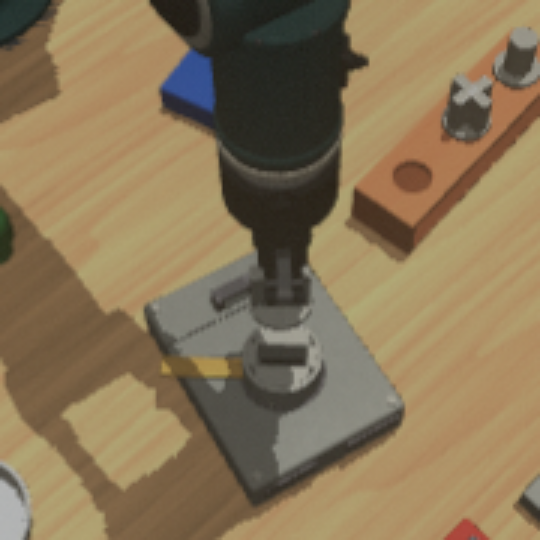

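The tongue is swung well clear of its catch, at (200,367), with the key fully out above the slot. Next I go to the dish. The key will be laid down tilted so that it rests inside.

```bash
python3 plan.py .461 -.318 .26 48;python3 plan.py .461 -.318 .26 -34.6
```

```text
t 13.78 pos [ 0.6074 -0.0862  0.2609] dworld mm [-146.4 -231.8   -0.9] w 0.128 F [-0.7  0.   0.1] M [ 0.03 -0.01 -0.04] q [-0.18  0.18  1.79  0.    1.17  0.54]
shift now-frame /30mm [-9.02  1.45  0.02] target-frame [-9.01  1.54  0.03] turn /6deg [ 0.02 -0.01  0.1 ]
t 13.78 pos [ 0.6074 -0.0862  0.2609] dworld mm [-146.4 -231.8   -0.9] w 0.128 F [-0.7  0.   0.1] M [ 0.03 -0.01 -0.04] q [-0.18  0.18  1.79  0.    1.17  0.54]
shift now-frame /30mm [-9.02  1.45  0.02] target-frame [0.37 9.13 0.03] turn /6deg [ 1.000e-02 -2.000e-02  1.386e+01]
```

Emit:
jog_arm:
  increments:
    - [[-0.6,0.1,0,0,0,0,-1],[-0.6,0.1,0,0,0,0,-1],[-0.6,0.1,0,0,0,0,-1],[-0.6,0.1,0,0,0,0,-1],[-0.6,0.1,0,0,0,0,-1]]

```text
time: 14.2
tool_pos: [0.5573, -0.1639, 0.258]
tcp_rot: [-2.862, -1.292, 0.003]
wrist_force: [0.3, 0.0, -0.4]
width: 0.125
grip_force: 78.5
```

Emit:
jog_arm:
  increments:
    - [[-0.6,0.1,0,0,0,0,-1],[-0.6,0.1,0,0,0,0,-1],[-0.6,0.1,0,0,0,0,-1],[-0.6,0.1,0,0,0,0,-1],[-0.6,0.1,0,0,0,0,-1]]

```text
time: 14.62
tool_pos: [0.509, -0.2413, 0.258]
tcp_rot: [-2.862, -1.292, 0.002]
wrist_force: [-0.5, 0.3, -1.3]
width: 0.123
grip_force: 78.5
```

Emit:
jog_arm:
  increments:
    - [[-0.6,0.1,0,0,0,0,-1],[-0.6,0.1,0,0,0,0,-1],[-0.6,0.1,0,0,0,0,-1],[-0.6,0.1,0,0,0,0,-1],[-0.6,0.1,0,0,0,0,-1]]

```text
time: 15.03
tool_pos: [0.4608, -0.3186, 0.2581]
tcp_rot: [-2.861, -1.291, 0.002]
wrist_force: [-0.3, -0.0, -0.6]
width: 0.124
grip_force: 78.5
```

Emit:
jog_arm:
  increments:
    - [[0,0,0,0,0,0.92,-1],[0,0,0,0,0,0.92,-1],[0,0,0,0,0,0.92,-1],[0,0,0,0,0,0.92,-1],[0,0,0,0,0,0.92,-1]]

```text
time: 15.45
tool_pos: [0.4612, -0.318, 0.258]
tcp_rot: [-3.089, -0.564, 0.003]
wrist_force: [0.3, 0.8, -0.9]
width: 0.123
grip_force: 78.4
```

Emit:
jog_arm:
  increments:
    - [[0,0,0,0,0,0.92,-1],[0,0,0,0,0,0.92,-1],[0,0,0,0,0,0.92,-1],[0,0,0,0,0,0.92,-1],[0,0,0,0,0,0.92,-1]]

```text
time: 15.87
tool_pos: [0.4613, -0.3179, 0.258]
tcp_rot: [-3.134, 0.189, 0.003]
wrist_force: [0.1, -0.4, -0.8]
width: 0.124
grip_force: 78.4
```

Emit:
jog_arm:
  increments:
    - [[0,0,0,0,0,0.92,-1],[0,0,0,0,0,0.92,-1],[0,0,0,0,0,0.92,-1],[0,0,0,0,0,0.92,-1],[0,0,0,0,0,0.92,-1]]

```text
time: 16.28
tool_pos: [0.4613, -0.3179, 0.258]
tcp_rot: [-3.0, 0.931, 0.004]
wrist_force: [0.2, 0.2, -1.6]
width: 0.125
grip_force: 78.4
```

Emit:
jog_arm:
  increments:
    - [[0,0,0,0,0.6,0,-1],[0,0,0,0,0.6,0,-1],[0,0,0,0,0.6,0,-1],[0,0,0,0,0.6,0,-1],[0,0,0,0,0.6,0,-1]]

```text
time: 16.7
tool_pos: [0.4613, -0.3179, 0.2582]
tcp_rot: [2.882, -0.887, 0.457]
wrist_force: [-0.5, 0.0, -1.5]
width: 0.129
grip_force: 78.4
```

```bash
python3 plan.py .461 -.318 .26 -34.6 60
```

```text
t 16.7 pos [ 0.4613 -0.3179  0.2582] dworld mm [-0.3 -0.1  1.8] w 0.129 F [-0.5  0.  -1.5] M [ 0.07  0.22 -0.03] q [-0.66 -0.07  2.08  0.03  0.82  1.5 ]
shift now-frame /30mm [ 0.01  0.01 -0.06] target-frame [ 0.05  0.01 -0.04] turn /6deg [-0.04  6.99  0.05]
```

Emit:
jog_arm:
  increments:
    - [[0,0,0,0,0.9,0,-1],[0,0,0,0,0.9,0,-1],[0,0,0,0,0.9,0,-1],[0,0,0,0,0.9,0,-1],[0,0,0,0,0.9,0,-1]]

```text
time: 17.12
tool_pos: [0.461, -0.3178, 0.2584]
tcp_rot: [2.589, -0.797, 1.075]
wrist_force: [0.9, 0.6, -0.2]
width: 0.126
grip_force: 78.4
```

```bash
python3 plan.py .461 -.318 .18 -34.6 45;python3 plan.py .461 -.318 .18 -34.6 60
```

```text
t 17.12 pos [ 0.461  -0.3178  0.2584] dworld mm [  0.   -0.2 -78.4] w 0.126 F [ 0.9  0.6 -0.2] M [0.31 0.34 0.03] q [-0.67 -0.23  2.35  0.23  0.24  1.29]
shift now-frame /30mm [-1.85  0.    1.85] target-frame [-1.84  0.    1.85] turn /6deg [-0.04 -0.02  0.05]
t 17.12 pos [ 0.461  -0.3178  0.2584] dworld mm [  0.   -0.2 -78.4] w 0.126 F [ 0.9  0.6 -0.2] M [0.31 0.34 0.03] q [-0.67 -0.23  2.35  0.23  0.24  1.29]
shift now-frame /30mm [-1.85  0.    1.85] target-frame [-2.26  0.    1.31] turn /6deg [-0.04  2.48  0.04]
```

Tilting outward nears the limit of joint 5, so I tilt the other way, with the head outward.

Emit:
jog_arm:
  increments:
    - [[0,0,0,0,-0.75,0,-1],[0,0,0,0,-0.75,0,-1],[0,0,0,0,-0.75,0,-1],[0,0,0,0,-0.75,0,-1],[0,0,0,0,-0.75,0,-1]]

```text
time: 17.53
tool_pos: [0.461, -0.3178, 0.2583]
tcp_rot: [2.845, -0.876, 0.557]
wrist_force: [1.1, 0.6, -1.2]
width: 0.125
grip_force: 78.4
```

Emit:
jog_arm:
  increments:
    - [[0,0,0,0,-0.75,0,-1],[0,0,0,0,-0.75,0,-1],[0,0,0,0,-0.75,0,-1],[0,0,0,0,-0.75,0,-1],[0,0,0,0,-0.75,0,-1]]

```text
time: 17.95
tool_pos: [0.4615, -0.318, 0.2585]
tcp_rot: [-3.001, 0.924, 0.008]
wrist_force: [0.8, -0.0, -0.7]
width: 0.128
grip_force: 78.4
```

Emit:
jog_arm:
  increments:
    - [[0.84,0,0,0,0,0,-1],[0.84,0,0,0,0,0,-1],[0.84,0,0,0,0,0,-1],[0.84,0,0,0,0,0,-1],[0.84,0,0,0,0,0,-1]]

```text
time: 18.37
tool_pos: [0.5665, -0.3894, 0.2575]
tcp_rot: [-3.002, 0.924, 0.004]
wrist_force: [0.1, -0.3, -0.3]
width: 0.127
grip_force: 78.4
```

Emit:
jog_arm:
  increments:
    - [[0,0,0,0,-0.9,0,-1],[0,0,0,0,-0.9,0,-1],[0,0,0,0,-0.9,0,-1],[0,0,0,0,-0.9,0,-1],[0,0,0,0,-0.9,0,-1]]

```text
time: 18.78
tool_pos: [0.5661, -0.3892, 0.2585]
tcp_rot: [-2.795, 0.86, 0.679]
wrist_force: [-0.5, 1.0, -1.3]
width: 0.122
grip_force: 78.4
```

```bash
python3 plan.py .5645 -.3892 .26 -34.6 -55
```

```text
t 18.78 pos [ 0.5661 -0.3892  0.2585] dworld mm [-1.6 -0.   1.5] w 0.122 F [-0.5  1.  -1.3] M [-0.18 -0.26  0.01] q [-0.63  0.57  1.32 -0.02  1.73  1.54]
shift now-frame /30mm [-0.06  0.03 -0.03] target-frame [-0.07  0.03  0.01] turn /6deg [ 0.04 -4.61  0.05]
```

Emit:
jog_arm:
  increments:
    - [[0,0,0,0,-0.92,0,-1],[0,0,0,0,-0.92,0,-1],[0,0,0,0,-0.92,0,-1],[0,0,0,0,-0.92,0,-1],[0,0,0,0,-0.92,0,-1]]

```text
time: 19.2
tool_pos: [0.5662, -0.3893, 0.258]
tcp_rot: [-2.456, 0.756, 1.276]
wrist_force: [-0.1, -0.4, -1.7]
width: 0.127
grip_force: 78.5
```

Emit:
jog_arm:
  increments:
    - [[0.7,0,0.49,0,0,0,-1],[0.7,0,0.49,0,0,0,-1],[0.7,0,0.49,0,0,0,-1],[0.6,0,0.42,0,0,0,-1],[0.4,0,0.28,0,0,0,-1]]

```text
time: 19.62
tool_pos: [0.5657, -0.3889, 0.1411]
tcp_rot: [-2.457, 0.756, 1.275]
wrist_force: [-0.6, 0.0, -1.7]
width: 0.119
grip_force: 78.5
```

Emit:
jog_arm:
  increments:
    - [[0,0,0,0,0,0,-1],[0,0,0,0,0,0,-1],[0,0,0,0,0,0,-1],[0,0,0,0,0,0,-1],[0,0,0,0,0,0,-1]]

```text
time: 20.03
tool_pos: [0.5675, -0.3902, 0.1482]
tcp_rot: [-2.464, 0.758, 1.266]
wrist_force: [0.2, 0.4, 0.0]
width: 0.125
grip_force: 78.5
```

```bash
python3 plan.py .5645 -.3892 .089 -34.6 -55; python3 - <<'E'
from m import *
p,D=shot("scene");a=p[180:330,60:240]
q,D=shot("top");b=q[120:270,310:490]
cv2.imwrite("pics/c6.png",cv2.resize(np.hstack([a,b]),None,fx=2.2,fy=2.2))
E
```

```text
t 20.03 pos [ 0.5675 -0.3902  0.1482] dworld mm [ -3.    1.  -59.2] w 0.125 F [0.2 0.4 0. ] M [-0.31 -0.45 -0.04] q [-0.63  0.92  1.12 -0.03  2.06  1.54]
shift now-frame /30mm [1.54 0.03 1.23] target-frame [1.56 0.03 1.21] turn /6deg [ 0.05 -0.1   0.04]
```

View pics/c6.png

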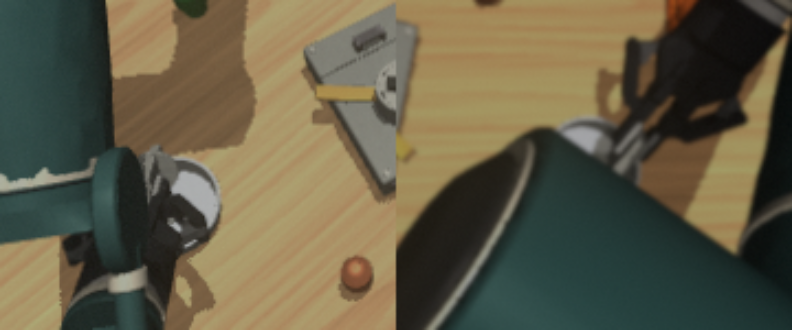

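The key is tilted above the dish: the dish at (190,200) on the left, the key tip at (615,150) on the right. The orange thing at (680,10) lies near the gripper, so I check its height before going lower.

```bash
python3 - <<'E'
from m import *
D=np.load("top0.npy");I=cv2.imread("pics/top0.png");P=cloud("top",D)
m=np.zeros(D.shape,bool);m[95:150,425:470]=1;m&=(P[...,2]>.008)
Q=P[m];print("mouse",Q.min(0),Q.max(0))
# current robot cloud from both views near the wrist: lowest points outward of dish
for n in("scene","top"):
    p,D=shot(n);P=cloud(n,D);e=np.array([.823,-.568]);r=P[...,:2]@e;l=P[...,:2]@[e[1],-e[0]]
    k=(D>0)&(p.max(2)<75)&(P[...,2]>.03)&(abs(l)<.09)
    for a in np.arange(.66,.98,.04):
        j=k&(r>a)&(r<a+.04)
        if j.sum()>5: print(n,round(a,2),j.sum(),np.percentile(P[j][:,2],[1,50,99]).round(3))
E
```

```text
mouse [ 0.45130357 -0.51922426  0.00803317] [ 0.74279122 -0.03397776  0.81696153]
scene 0.66 2267 [0.135 0.465 0.488]
scene 0.7 2636 [0.157 0.441 0.466]
scene 0.74 2436 [0.195 0.419 0.445]
scene 0.78 1740 [0.225 0.368 0.42 ]
scene 0.82 1573 [0.237 0.313 0.363]
scene 0.86 1269 [0.299 0.328 0.345]
top 0.66 1415 [0.127 0.162 0.444]
top 0.7 1923 [0.162 0.211 0.416]
top 0.74 1170 [0.195 0.238 0.407]
top 0.78 580 [0.216 0.256 0.385]
top 0.82 278 [0.229 0.268 0.358]
top 0.86 335 [0.27  0.303 0.332]
top 0.9 77 [0.283 0.31  0.327]
```

Emit:
jog_arm:
  increments:
    - [[0.35,0,0.27,0,0,0,-1],[0.35,0,0.27,0,0,0,-1],[0.35,0,0.27,0,0,0,-1],[0.2,0,0.16,0,0,0,-1],[0,0,0,0,0,0,-1]]

```text
time: 20.65
tool_pos: [0.5636, -0.3874, 0.0942]
tcp_rot: [-2.455, 0.756, 1.277]
wrist_force: [-0.4, -0.1, -1.4]
width: 0.126
grip_force: 78.5
```

Emit:
jog_arm:
  increments:
    - [[0,0,0,0,0,0,-1],[0,0,0,0,0,0,-1],[0,0,0,0,0,0,-1],[0,0,0,0,0,0,-1],[0,0,0,0,0,0,-1]]

```text
time: 21.07
tool_pos: [0.5655, -0.3888, 0.0994]
tcp_rot: [-2.462, 0.758, 1.268]
wrist_force: [-0.5, -0.1, -1.1]
width: 0.124
grip_force: 78.5
```

```bash
python3 plan.py .5645 -.3892 .089 -34.6 -55
```

```text
t 21.07 pos [ 0.5655 -0.3888  0.0994] dworld mm [ -1.   -0.4 -10.4] w 0.124 F [-0.5 -0.1 -1.1] M [-0.28 -0.48 -0.  ] q [-0.63  0.96  1.13 -0.03  2.    1.54]
shift now-frame /30mm [0.27 0.03 0.22] target-frame [0.27 0.03 0.21] turn /6deg [ 0.05 -0.08  0.04]
```

Emit:
jog_arm:
  increments:
    - [[0.07,0,0.05,0,0,0,-1],[0.07,0,0.05,0,0,0,-1],[0.07,0,0.05,0,0,0,-1],[0,0,0,0,0,0,-1],[0,0,0,0,0,0,-1]]

```text
time: 21.48
tool_pos: [0.5649, -0.3884, 0.0903]
tcp_rot: [-2.46, 0.757, 1.271]
wrist_force: [0.7, -0.3, -0.8]
width: 0.127
grip_force: 78.5
```

Emit:
jog_arm:
  increments:
    - [[0.05,0,0.03,0,0,0,-1],[0.05,0,0.03,0,0,0,-1],[0,0,0,0,0,0,-1],[0,0,0,0,0,0,-1],[0,0,0,0,0,0,-1]]

```text
time: 21.9
tool_pos: [0.5654, -0.3887, 0.0873]
tcp_rot: [-2.461, 0.757, 1.27]
wrist_force: [0.1, -0.3, -0.5]
width: 0.125
grip_force: 78.5
```

```bash
python3 plan.py .5645 -.3892 .089 -34.6 -55
```

```text
t 21.9 pos [ 0.5654 -0.3887  0.0873] dworld mm [-0.9 -0.5  1.7] w 0.125 F [ 0.1 -0.3 -0.5] M [-0.3  -0.44  0.02] q [-0.63  0.98  1.13 -0.03  1.99  1.54]
shift now-frame /30mm [-0.05  0.03 -0.02] target-frame [-0.05  0.03 -0.02] turn /6deg [ 0.05 -0.07  0.04]
```

Emit:
jog_arm:
  increments:
    - [[0,0,0,0,0,0,-0.6],[0,0,0,0,0,0,-0.4],[0,0,0,0,0,0,-0.2],[0,0,0,0,0,0,-0.2],[0,0,0,0,0,0,-0.2]]

```text
time: 22.32
tool_pos: [0.5654, -0.3887, 0.0875]
tcp_rot: [-2.461, 0.758, 1.27]
wrist_force: [0.2, 0.4, -0.3]
width: 0.402
grip_force: 0.1
```

Emit:
jog_arm:
  increments:
    - [[0,0,0,0,0,0,-0.2],[0,0,0,0,0,0,-0.2],[0,0,0,0,0,0,-0.2],[0,0,0,0,0,0,-0.2],[0,0,0,0,0,0,-0.2]]

```text
time: 22.73
tool_pos: [0.5653, -0.3887, 0.0874]
tcp_rot: [-2.461, 0.758, 1.27]
wrist_force: [1.2, -0.3, 0.2]
width: 0.401
grip_force: 0.2
```

```bash
python3 plan.py .5645 -.3892 .2 -34.6 -55;python3 - <<'E'
from m import *
p,D=shot("scene");a=p[180:330,60:240]
q,D=shot("top");b=q[120:270,310:490]
cv2.imwrite("pics/c7.png",cv2.resize(np.hstack([a,b]),None,fx=2.2,fy=2.2))
E
```

```text
t 22.73 pos [ 0.5653 -0.3887  0.0874] dworld mm [ -0.8  -0.5 112.6] w 0.401 F [ 1.2 -0.3  0.2] M [-0.21 -0.25  0.01] q [-0.63  0.98  1.13 -0.03  1.99  1.54]
shift now-frame /30mm [-3.07  0.03 -2.16] target-frame [-3.08  0.03 -2.14] turn /6deg [ 0.05 -0.07  0.04]
```

View pics/c7.png

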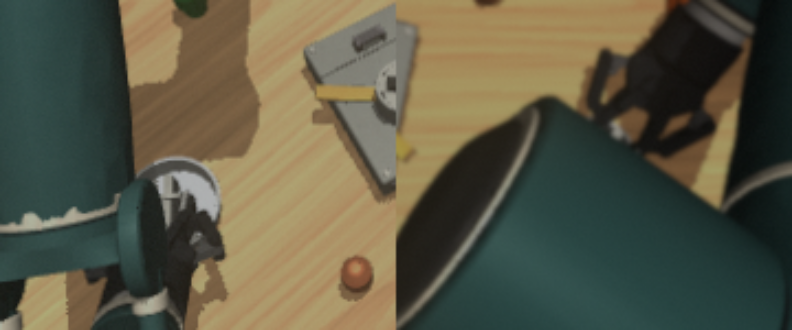

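The key lies in the dish, released (at (170,200) in the left crop). I withdraw upward and back.

Emit:
jog_arm:
  increments:
    - [[0,0,0,0,0,0,0.2],[0,0,0,0,0,0,0.2],[-0.2,0,-0.2,0,0,0,0.2],[-0.4,0,-0.4,0,0,0,0.2],[-0.5,0,-0.5,0,0,0,0.2]]

```text
time: 23.25
tool_pos: [0.5713, -0.3927, 0.1333]
tcp_rot: [-2.458, 0.757, 1.274]
wrist_force: [-1.3, 0.2, -0.7]
width: 0.602
grip_force: 0.0
```

Emit:
jog_arm:
  increments:
    - [[-0.6,0,-0.5,0,0,0,0.2],[-0.6,0,-0.5,0,0,0,0.2],[-0.6,0,-0.5,0,0,0,0.2],[-0.6,0,-0.5,0,0,0,0.2],[-0.6,0,-0.5,0,0,0,0.2]]

```text
time: 23.67
tool_pos: [0.5795, -0.3983, 0.2536]
tcp_rot: [-2.462, 0.758, 1.268]
wrist_force: [0.6, -1.0, 0.2]
width: 0.594
grip_force: 0.0
```

Emit:
jog_arm:
  increments:
    - [[-0.6,0,-0.3,0,0.5,0,0.2],[-0.6,0,-0.3,0,0.5,0,0.2],[-0.6,0,-0.3,0,0.5,0,0.2],[0,0,0,0,0.5,0,0.2],[0,0,0,0,0.5,0,0.2]]

```text
time: 24.08
tool_pos: [0.5695, -0.3915, 0.3143]
tcp_rot: [-2.665, 0.821, 0.946]
wrist_force: [-0.3, 0.9, -0.4]
width: 0.601
grip_force: 0.0
```

Emit:
jog_arm:
  increments:
    - [[0,-0.8,0,0,0,0,0.2],[0,-0.8,0,0,0,0,0.2],[0,-0.8,0,0,0,0,0.2],[0,-0.8,0,0,0,0,0.2],[0,-0.8,0,0,0,0,0.2]]

```text
time: 24.5
tool_pos: [0.637, -0.2912, 0.3117]
tcp_rot: [-2.66, 0.819, 0.955]
wrist_force: [-0.0, -0.1, 0.4]
width: 0.604
grip_force: 0.0
```

Emit:
jog_arm:
  increments:
    - [[0,-0.8,0,0,0,0,0.2],[0,-0.8,0,0,0,0,0.2],[0,-0.8,0,0,0,0,0.2],[0,-0.5,0,0,0,0,0.2],[0,0,0,0,0,0,0.2]]

```text
time: 24.92
tool_pos: [0.6869, -0.2169, 0.3107]
tcp_rot: [-2.661, 0.813, 0.955]
wrist_force: [-0.3, -0.3, -0.1]
width: 0.601
grip_force: 0.0
```

```bash
python3 plan.py .5645 -.3892 .2 -34.6 -55;python3 - <<'E'
from m import *
p,D=shot("scene")
q,D=shot("top")
P=cloud("top",D);m=near(P,(.5145,-.355),.075)&(P[...,2]>.034);print("above rim",m.sum(),P[m].max(0) if m.any() else "")
cv2.imwrite("pics/c8.png",cv2.resize(np.hstack([p[120:330,60:310],q[100:310,230:480]]),None,fx=1.6,fy=1.6))
E
```

```text
t 24.92 pos [ 0.6869 -0.2169  0.3107] dworld mm [-122.4 -172.3 -110.7] w 0.601 F [-0.3 -0.3 -0.1] M [-0.15 -0.27 -0.02] q [-0.39  0.71  1.06  0.15  2.04  1.79]
shift now-frame /30mm [2.21 7.05 2.95] target-frame [2.97 7.04 2.2 ] turn /6deg [ 0.06 -2.58  0.08]
above rim 1 [ 0.49824464 -0.30332857  0.03493182]
```

View pics/c8.png

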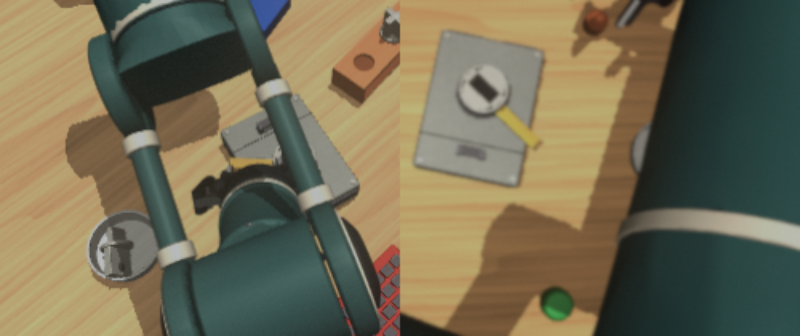

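The key lies flat inside the dish, at (118,250) in the left half. The tongue points well clear of its catch, at (520,130) in the right half, and the robot touches nothing.

```bash
python3 -c "
from workcell import bot
print(bot.finish_job())"
```

```text
the job is handed in; nothing more can be done
None
```

The job is handed in at about 25 s: the flat key turned the cam counter-clockwise to its stop and was drawn straight out with the latch left open, and it now lies in the dish.

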